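Lay the dressing carton down in its taped place on the bedside cart

ROBOT

A 6-joint arm with a two-finger parallel gripper is mounted at the origin on the work surface. World frame = base frame: x ahead of the robot, y to its left, z up, the work surface at z = 0. Lengths are in m, angles in rad, forces in N, time in s.
With the tool pointing down it reaches from about 0.3 to 0.875 m from the base axis. Payload 6.4 kg.
Tool frame: the origin (TCP) lies midway between the tips of the shut fingers; the grasp point (between the pads) lies ctrl.grip_depth behind it (ctrl.grip_depth is the distance from the TCP to the grasp point, in m); x points along the fingers, y is the direction in which the jaws open and shut, and the axes are right-handed (so a half turn about x gives the same grasp; the last joint's range is limited). The gripper opens to 85 mm and grips with 20 to 120 N. Pads are 22 mm wide; open, the fingers measure 114 mm over their backs; the gripper's body (76 mm by 85 mm) begins 54 mm behind the grasp point. The pads swing forward as they close: fully open they stand 13 mm farther back than shut.
Start: joints at [-1.509, 0.181, 1.607, -0, 1.354, -0.206], TCP at [0.152, -0.555, 0.231] pointing down, gripper open.
Joint ranges: [-2.99, 2.99], [-0.89, 2.07], [0.3, 2.58], [-1.14, 4.28], [0, 2.63], [-3.12, 3.12]. Speed limits (rad/s): [2.57, 2.57, 3.01, 3.14, 3.14, 3.14].

INTERFACE

Orientations are given as a unit quaternion [w, x, y, z].
In Python, from bench import ctrl gives the robot as it stands.
- The arm moves only by the tool carry_out, never from a script. Its argument "motion" is one flat list of numbers, 7 for each row, row after row: the turn, a rotation vector about the tool's x, y, z in degrees, then the shift along the tool's x, y, z in m, then the gripper's target within -1 to 1 (shut at 1, half-way at 0, fully open at -1). A call has 1 to 10 rows; each row shifts and turns the pose as measured when the row begins, along the tool's axes as they then stand; what a row does not reach is not made up. A row lasts 1/10 s, in which the tool goes at most 50 mm and 8.59 degrees, less where a joint would pass 70% of its speed; a pose out of reach is approached as far as the arm can. A call with a gripper value outside its range is refused whole. The fingers move at their own pace and stop on an object; the grip force is fixed at half the most. Time passes only in rows, so rows that do not move let the fingers close. It gives the time, the measured TCP pose, the force and the opening at its end, in the units of the state.
- ctrl.get_obs(): the state, without advancing time (a new reading comes with each control period).
- ctrl.camera(name): name is "scene" or "side" or "wrist"; returns the picture (480x640x3 uint8, blue, green, red); there is no depth.
- ctrl.camera_params(name): a dict with "mtx" (3x3 intrinsics, pixels), "pose" (4x4, takes a point from camera to world coordinates); the wrist camera has in their place "hand_eye" (4x4, takes a point from camera to tool coordinates, whose origin is the TCP and whose axes are the tool frame's). Camera axes: x right, y down, z forward; pixel columns grow to the right and rows downward; lengths in m; the calibration is good to about 2 mm. A picture is of the moment at which its call begins: read the wrist's pose just before it. camera_params takes no time and is no camera call.
- ctrl.hand_in(): hands the job in, once; it reports no verdict.
Trained networks look in the newest picture that a camera, given by its name, has taken for a name from the list of things; names that differ only in an ending like _2 or _b are one class to them, and where a whole thing is asked for, a point or a joint stands for the part that bears it (a point fixed in the world has none). Each returns a list of dicts, best first, with "conf" (0 to 1); they miss things now and then, are a little off and sometimes report something else, mostly with a low value. They report only what shows in the picture. A call takes as long as a camera call. They do not tell look-alikes from the thing itself.
- ctrl.boxes_of(camera, thing): "point" ([x, y, z] in m, in the coordinates of the camera as it stood for that picture, good to about 4 mm: the middle of the surface that is visible of it).
- ctrl.trace(camera, thing): "pixels" (480x640 bool, what is visible of it).
- ctrl.landmark_of(camera, thing): "point" ([x, y, z] in m, in the coordinates of the camera as it stood for that picture, good to about 4 mm: a listed point, or the origin of a listed thing).
The state is a dict: "time_s": time; "q": joint angles; "dq": joint speeds; "joint_efforts": joint torques, N m; "eef_pos": TCP position; "eef_rot": TCP orientation; "wrist_force": force on the tool from outside, world axes, zero at the start; "torque": the same for the moment, N m; "opening": opening from 0.0 (shut) to 1.0 (fully open).
Only numpy, scipy, OpenCV 4.12 (cv2) and the standard library are available. Lean on these libraries where they do the work, as an engineer would, in place of code of your own. Each camera call takes 0.05 s, during which the arm holds its last target. There are 200 camera calls.

TASK

The bedside cart is about to be wheeled off, so the tall dressing carton standing on end in its yellow taped place must lie down. With the fingertips, first push the black comb out of the taped place, past either long side, then push the carton over near its top so that it falls along the taped place and lies flat on its broad face, wholly within the tape (over the tape itself is fine). Pinch or lift nothing, and leave the jar, the bottle and the other things on the cart where they stand.

Things in the scene. Friction and masses are not known exactly. Their poses are not given: they have to be found in the camera images.
- outline: Taped place: rectangle of flat yellow tape on the grey deck, fixed. Origin at its centre on the deck (z = 0); x runs along the long sides, from the end where the carton stands to the empty end; y runs across. Inside the tape 220 (x) by 135 mm (y); tape 10 mm wide (outer 240 x 155), no thickness to speak of. Its place and direction vary widely.
- carton: Dressing carton: white box, navy band near the top, 50 thick (its x), 90 wide (y), 150 mm tall (z), about 0.16 kg, standing. Origin: centre of its foot. Its x points nearly along the outline's x; it stands over the outline's -x end, centre about 100 mm from the outline's. Pushed towards +x above 100 mm height it tips about its foot edge (falls by itself past 18 degrees) on to the place; pushed low it slides.
- carton_centre (a point): The centre of the carton (75 mm above its foot).
- carton_top (a point): The centre of the carton's top face (150 mm above its foot).
- comb: The black wide-tooth plastic comb lying flat on the deck inside the taped place, 150 mm long (its x), 36 mm wide (its y), 8 mm thick, 30 g; it slides at a light push. Origin at the middle of its underside. It lies roughly along the outline's x axis.
- comb_end_a (a point): Middle of the comb's one end (75 mm along its +x), 4 mm above the deck when it lies flat.
- comb_end_b (a point): Middle of the comb's other end (75 mm along its -x), 4 mm above the deck when it lies flat.
- jar: The lidded white ceramic jar, 82 mm in diameter, 112 mm tall with its knob; it stands beyond one long side of the taped place, not to be disturbed. Origin at the centre of its foot. Jar and pill bottle stand on opposite sides, and which side is which differs.
- pill_bottle: The amber pill bottle with a white cap, 52 mm in diameter, 85 mm tall; it stands beyond the other long side of the taped place, not to be disturbed. Origin at the centre of its foot.
- cup: A blue plastic cup, 70 mm in diameter, 80 mm tall, on the right of the deck, not to be disturbed. Origin at the centre of its foot.
- bandage_roll: A cream bandage roll standing on its flat end, 70 mm in diameter, 50 mm tall, on the right of the deck, not to be disturbed. Origin at the centre of its underside.
- thermometer_case: A teal thermometer case lying flat, 160 x 35 x 22 mm, on the left of the deck, not to be disturbed. Origin at the centre of its underside.
Mind the look-alikes: they are no part of the job. Of the things that look like the comb, the middle-sized one is meant.

How it is judged:
On the way, in this order (a step that is already met when the one before it is completed fails the run):
1. the comb is pushed out of the taped place past a long side while the carton still stands ((y of each of comb_end_a, comb_end_b in the frame of outline above 0.083 m or y of each of comb_end_a, comb_end_b in the frame of outline below -0.083 m) and angle between carton's own z axis and vertical below 0.15 rad), for 0.2 s.
2. the carton is tipped over and lies flat along the taped place, within the tape (angle between carton's own z axis and vertical between 1.5 and 1.64 rad and height (world z) of carton_centre below 0.031 m and x of carton in the frame of outline between -0.119 and 0.119 m and y of carton in the frame of outline between -0.032 and 0.032 m and x of carton_top in the frame of outline between -0.119 and 0.119 m and y of carton_top in the frame of outline between -0.032 and 0.032 m), for 0.2 s.
At the end, for the whole second after the job is handed in: The carton lies at rest flat on a broad face (within 4 degrees) with no part beyond the tape's outer edge; the whole comb lies past one long side of the taped place (it may overlap the tape, not the field inside it); jar, bottle, cup, roll and case stand upright within 20 mm of where they were (all of step 2 and (y of each of comb_end_a, comb_end_b in the frame of outline above 0.083 m or y of each of comb_end_a, comb_end_b in the frame of outline below -0.083 m) and linear speed of each of carton, comb below 0.01 m/s and distance of each of jar, pill_bottle, cup, bandage_roll, thermometer_case from where it was at the start of the episode below 0.02 m and angle between each of jar, pill_bottle, cup, bandage_roll, thermometer_case's own z axis and vertical below 0.2 rad); the robot touches nothing.
It fails at once if the carton is lifted off the deck (height (world z) of carton_centre above 0.095 m).
It fails at once if the comb is lifted off the deck (height (world z) of comb above 0.025 m).
It fails at once if the carton is pinched or rammed (more than 25 N from the fingers) (contact force between carton and the fingers above 25 N).
It fails at once if the comb is pinched or pressed hard (more than 30 N from the fingers) (contact force between comb and the fingers above 30 N).
It fails at once if the jar, bottle, cup, bandage roll or case is shoved more than 20 mm or knocked over (distance of any of jar, pill_bottle, cup, bandage_roll, thermometer_case from where it was at the start of the episode above 0.02 m or angle between any of jar, pill_bottle, cup, bandage_roll, thermometer_case's own z axis and vertical above 0.3 rad).
It also fails if it takes over 51 s, if anything falls off the work surface, if the arm or the gripper's body presses on something with over 40 N, if the wrist force passes 120 N, or if a joint passes its speed limit or range.

## Working session

There is one attempt and no reset: what is moved stays moved. The work goes in short steps, Python scripts to look and compute and a tool call to move; the robot and the scene stay as the last step left them, time stands still between calls to the robot, and variables do not carry over. Pictures are saved under pics/ and viewed, about 8 in all and at most 12, crops included, and the job is handed in when it is done.

Besides the shell and the picture viewer there is one more tool, called after ">>>" as name(argument=value, ...), one argument or row to a line, values as JSON. carry_out: Moves the arm, as the interface text tells. Its arguments: {"type":"object","properties":{"motion":{"type":"array"}},"required":["motion"]}

```bash
mkdir -p pics
cat > h.py <<'E'
import numpy as np, cv2
from bench import ctrl
def w(cam,p):
    T=np.array(ctrl.camera_params(cam)["pose"]); return (T@np.r_[p,1])[:3]
E
python3 - <<'E'
from h import *
o=ctrl.get_obs(); print(o["eef_pos"],o["eef_rot"],ctrl.grip_depth,o["opening"])
for c in("scene","side"):
    cv2.imwrite(f"pics/{c}0.png",ctrl.camera(c))
    for n in("outline","carton","carton_top","comb","comb_end_a","comb_end_b","jar","pill_bottle","cup","bandage_roll","thermometer_case"):
        print(c,n,[(round(d["conf"],2),w(c,d["point"]).round(3).tolist()) for d in ctrl.landmark_of(c,n)[:4]])
print(ctrl.get_obs()["time_s"])
E
```

```text
[ 0.15214151 -0.55393205  0.23039573] [ 0.0937879   0.70082462  0.09500109 -0.70073067] 0.0187 0.9969060632587419
scene outline []
scene carton [(0.83, [0.518, 0.122, 0.006]), (0.47, [0.688, 0.237, -0.001])]
scene carton_top [(0.56, [0.518, 0.121, 0.153])]
scene comb [(0.96, [0.339, -0.266, 0.001]), (0.91, [0.635, 0.046, 0.0]), (0.56, [0.639, -0.174, 0.001])]
scene comb_end_a [(0.81, [0.703, 0.004, 0.005]), (0.8, [0.681, -0.2, 0.007]), (0.7, [0.42, -0.34, 0.009]), (0.69, [0.573, 0.085, 0.007])]
scene comb_end_b [(0.81, [0.703, 0.004, 0.005]), (0.8, [0.681, -0.2, 0.007]), (0.7, [0.42, -0.34, 0.009]), (0.69, [0.573, 0.085, 0.007])]
scene jar [(0.69, [0.464, -0.083, 0.001])]
scene pill_bottle [(0.72, [0.691, 0.235, -0.003]), (0.22, [0.365, -0.505, 0.002])]
scene cup [(0.6, [0.516, 0.12, 0.153]), (0.58, [0.365, -0.505, 0.001])]
scene bandage_roll [(0.82, [0.592, -0.45, 0.003])]
scene thermometer_case [(0.66, [0.628, 0.428, 0.0]), (0.38, [0.514, 0.121, 0.005])]
side outline [(0.76, [0.6, 0.059, 0.003])]
side carton [(0.85, [0.518, 0.119, 0.0])]
side carton_top [(0.86, [0.514, 0.121, 0.154])]
side comb [(0.83, [0.635, 0.048, -0.001]), (0.76, [0.345, -0.259, 0.005])]
side comb_end_a [(0.82, [0.7, 0.009, 0.002]), (0.78, [0.424, -0.334, 0.004]), (0.68, [0.572, 0.088, 0.008]), (0.64, [0.268, -0.188, 0.009])]
side comb_end_b [(0.82, [0.7, 0.009, 0.002]), (0.78, [0.424, -0.334, 0.004]), (0.68, [0.572, 0.088, 0.008]), (0.64, [0.268, -0.188, 0.009])]
side jar [(0.92, [0.468, -0.084, -0.001])]
side pill_bottle [(0.86, [0.684, 0.234, 0.003]), (0.7, [0.516, 0.121, -0.0])]
side cup [(0.74, [0.362, -0.496, 0.003])]
side bandage_roll [(0.76, [0.595, -0.45, 0.002])]
side thermometer_case [(0.75, [0.629, 0.434, 0.0])]
1.2
```

View pics/scene0.png

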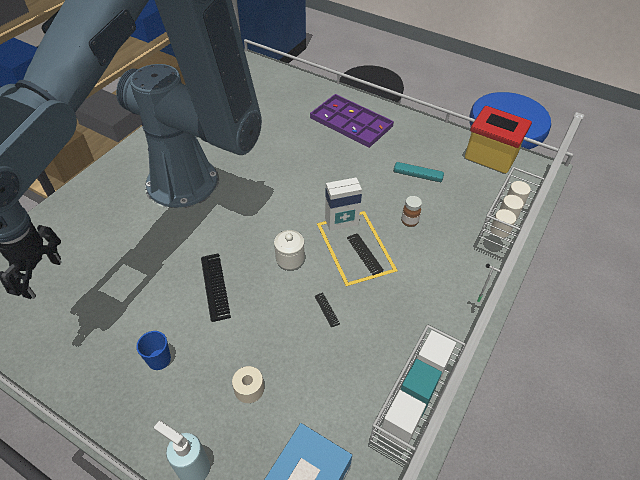

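View pics/side0.png

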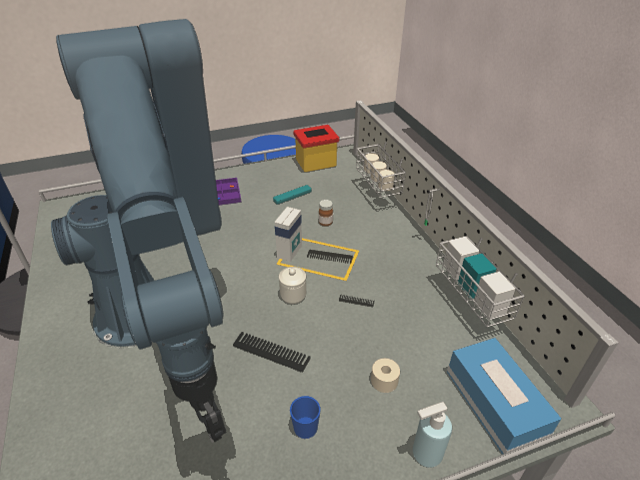

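Three combs: the middle-sized one lies in the tape (scene ~365,253); the big one (215,287) and small one (327,309) are decoys. The carton is at (344,203), the jar at (290,250) on the robot's side and the bottle at (412,211) on the far side. Next I fit the tape.

Run:
```python
from h import *
from scipy.optimize import least_squares
P=[]
for c in("scene","side"):
    im=cv2.imread(f"pics/{c}0.png"); hsv=cv2.cvtColor(im,cv2.COLOR_BGR2HSV)
    v,u=np.nonzero(cv2.inRange(hsv,(18,110,120),(35,255,255)))
    p=ctrl.camera_params(c);T=np.array(p["pose"]);K=np.array(p["mtx"])
    d=(T[:3,:3]@np.linalg.inv(K)@np.c_[u,v,np.ones(len(u))].T).T
    q=(T[:3,3]-d*(T[2,3]/d[:,2])[:,None])[:,:2]
    q=q[np.linalg.norm(q-[.6,.06],axis=1)<.17]; print(c,len(q)); P.append(q)
def f(x,Q):
    C,S=np.cos(x[2]),np.sin(x[2]); r=(Q-x[:2])@np.array([[C,-S],[S,C]])
    a=np.abs(r)-[.115,.0725]
    return np.where(a.max(1)>0,np.linalg.norm(np.maximum(a,0),axis=1),a.max(1))
for Q in P+[np.vstack(P)]:
    s=least_squares(f,[.6,.06,-.55],args=(Q,),loss="soft_l1",f_scale=.004); x=s.x
    print(x[:2].round(4),np.degrees(x[2]).round(2),np.abs(s.fun).mean())
C,S=np.cos(x[2]),np.sin(x[2])
for n,p in dict(carton=(.518,.1205),top=(.515,.121),a=(.7015,.0065),b=(.5725,.0865),jar=(.466,-.0835),bottle=(.687,.2345)).items():
    d=np.array(p)-x[:2]; print(n,(C*d[0]+S*d[1]).round(4),(-S*d[0]+C*d[1]).round(4))
# carton yaw from top-face mask is left to a close look
print(ctrl.camera_params("wrist"))
o=ctrl.get_obs()
from scipy.spatial.transform import Rotation as R
q=o["eef_rot"];print(R.from_quat([q[1],q[2],q[3],q[0]]).as_matrix().round(3))
im=cv2.imread("pics/scene0.png")[165:295,300:430];cv2.imwrite("pics/crop1.png",cv2.resize(im,None,fx=4.5,fy=4.5,interpolation=cv2.INTER_CUBIC))
```

```text
scene 722
side 411
[0.5989 0.0595] -39.06 0.00292886447056971
[0.6002 0.0614] -39.18 0.003003063839038868
[0.5994 0.0602] -39.06 0.00302824881981782
carton -0.1012 -0.0044
top -0.1039 -0.0059
a 0.1131 0.0227
b -0.0375 0.0035
jar -0.0131 -0.1956
bottle -0.0418 0.1906
{'mtx': array([[417.99676901,   0.        , 319.93682834],
       [  0.        , 417.99676901, 238.24070699],
       [  0.        ,   0.        ,   1.        ]]), 'hand_eye': array([[-1.08566610e-03, -3.15838707e-01,  9.48812275e-01,
        -1.43232881e-01],
       [ 9.99998677e-01,  8.06450678e-04,  1.41268514e-03,
        -1.15583538e-04],
       [-1.21135095e-03,  9.48812553e-01,  3.15837414e-01,
        -8.21602150e-02],
       [ 0.00000000e+00,  0.00000000e+00,  0.00000000e+00,
         1.00000000e+00]])}
[[-0.     0.265 -0.964]
 [ 0.    -0.964 -0.265]
 [-1.    -0.    -0.   ]]
```

View pics/crop1.png

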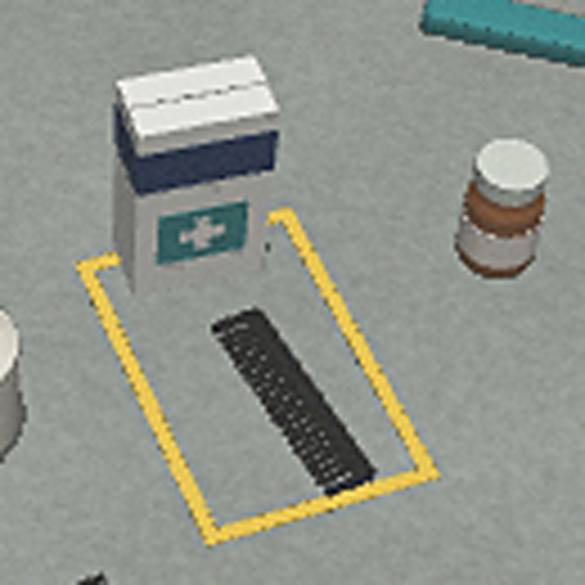

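>>> carry_out(
  motion=[0,0,0,0,-0.028,-0.039,-1,0,0,0,0,-0.028,-0.039,-1,0,0,0,0,-0.028,-0.039,-1,0,0,0,0,-0.028,-0.039,-1,0,0,0,0,-0.028,-0.039,-1,0,0,0,0,-0.028,-0.039,-1,0,0,0,0,-0.028,-0.039,-1,0,0,0,0,-0.028,-0.039,-1,0,0,0,0,-0.028,-0.039,-1,0,0,0,0,-0.028,-0.039,-1],
)

```text
time_s: 2.2
eef_pos: [0.4621, -0.1743, 0.2319]
eef_rot: [0.092, 0.702, 0.088, -0.7]
wrist_force: [0.0, -1.6, 0.5]
opening: 0.999
```

>>> carry_out(
  motion=[-7.2,0,0,0,0,0,-1,-7.2,0,0,0,0,0,-1,-7.2,0,0,0,0,0,-1,-7.2,0,0,0,0,0,-1,-7.2,0,0,0,0,0,-1,0,0,0,0,0,0,-1],
)

```text
time_s: 2.8
eef_pos: [0.4665, -0.166, 0.2325]
eef_rot: [0.316, 0.635, 0.311, -0.633]
wrist_force: [-0.4, -0.6, -0.1]
opening: 1.002
```

```bash
cat >> h.py <<'E'
from scipy.spatial.transform import Rotation as R
O=np.array([.5994,.0602,0]); A=np.radians(-39.06); E=R.from_euler("z",A).as_matrix()
def pose():
    o=ctrl.get_obs(); q=o["eef_rot"]; return np.array(o["eef_pos"]),R.from_quat([q[1],q[2],q[3],q[0]]).as_matrix(),o
def to(x,y,z):  # target in outline frame -> tool shift, turn about tool x to align tool z with -ey
    p,M,o=pose(); t=O+E@np.array([x,y,z]); pl=E.T@(p-O)
    want=np.c_[[0,0,-1.],-E[:,0]*0,-E[:,1]]; want[:,1]=np.cross(want[:,2],want[:,0])
    print("t",round(o["time_s"],2),"outl",pl.round(4),"turn",np.degrees(R.from_matrix(M.T@want).as_rotvec()).round(2),"shift",(M.T@(t-p)).round(4),"open",round(o["opening"],2),"F",np.round(o["wrist_force"],1),"q",np.round(o["q"],2))
E
python3 -c "
from h import *
to(.04,-.03,.231)"
```

```text
t 2.8 outl [ 0.0394 -0.2594  0.2325] turn [ 1.75  0.03 -0.45] shift [ 0.0014  0.0076 -0.2293] open 1.0 F [-0.4 -0.6 -0.1] q [-0.58 -0.01  1.81 -0.    1.33  0.07]
```

>>> carry_out(
  motion=[1.7,0,0,0,0.001,-0.044,-1,0,0,0,0,0,-0.044,-1,0,0,0,0,0,-0.044,-1,0,0,0,0,0,-0.044,-1,0,0,0,0,0,-0.035,-1,0,0,0,0,0,0,-1,0,0,0,0,0,0,-1],
)

```text
time_s: 3.5
eef_pos: [0.606, 0.001, 0.2325]
eef_rot: [0.298, 0.644, 0.291, -0.642]
wrist_force: [-0.2, -0.9, -0.3]
opening: 1.001
```

```bash
cat >> h.py <<'E'
def wrist(names):
    p,M,_=pose(); im=ctrl.camera("wrist"); H=np.array(ctrl.camera_params("wrist")["hand_eye"])
    for n in names:
        print(n,[(round(d["conf"],2),(E.T@(M@(H@np.r_[d["point"],1])[:3]+p-O)).round(4).tolist()) for d in ctrl.landmark_of("wrist",n)[:3]])
    return im
E
python3 - <<'E'
from h import *
im=wrist(["comb_end_a","comb","carton","carton_top","outline"]); cv2.imwrite("pics/w1.png",im); to(.04,-.04,.1)
E
```

```text
comb_end_a [(0.73, [-0.0372, 0.0023, 0.0063]), (0.66, [0.2255, -0.1499, 0.0007]), (0.55, [0.1209, -0.1559, 0.009])]
comb [(0.9, [0.1701, -0.1527, 0.0036]), (0.62, [0.0361, 0.0105, 0.0028])]
carton []
carton_top [(0.66, [-0.0997, -0.0042, 0.1485])]
outline [(0.52, [0.034, 0.0104, 0.0021])]
t 3.8 outl [ 0.0431 -0.0433  0.2331] turn [-1.83 -0.   -0.64] shift [ 0.1331 -0.0047 -0.0032] open 1.0 F [-1.1 -0.4 -0.1] q [-0.19  0.24  1.53 -0.01  1.36  0.52]
```

View pics/w1.png

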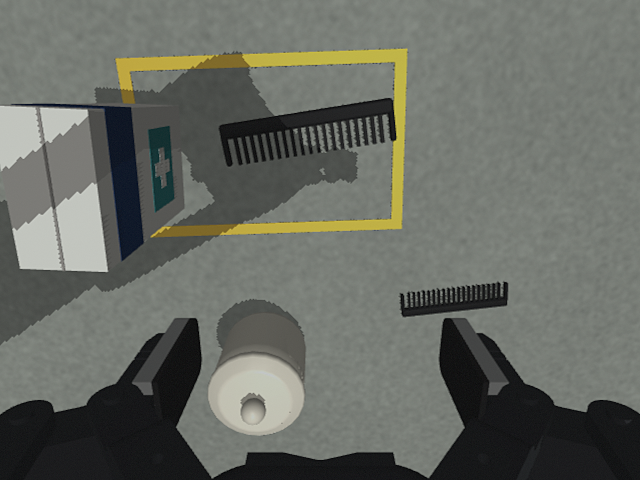

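>>> carry_out(
  motion=[-1.8,0,-0.6,0.04,-0.004,-0.002,-1,0,0,0,0.045,0,0,-1,0,0,0,0.045,0,0,-1,0,0,0,0.045,0,0,-1,0,0,0,0.03,0,0,-1,0,0,0,0,0,0,-1,0,0,0,0,0,0,-1],
)

```text
time_s: 4.5
eef_pos: [0.6075, -0.0031, 0.0277]
eef_rot: [0.304, 0.643, 0.298, -0.637]
wrist_force: [0.7, 0.0, 1.2]
opening: 1.002
```

Run:
```python
from h import *
to(.038,-.04,-.009)
```

```text
t 4.5 outl [ 0.0462 -0.0441  0.0277] turn [-0.55 -0.28 -0.59] shift [ 0.0366 -0.0086 -0.0038] open 1.0 F [0.7 0.  1.2] q [-0.2   0.49  1.65 -0.    0.98  0.49]
```

>>> carry_out(
  motion=[-0.5,-0.3,-0.6,0.015,-0.008,-0.003,-1,0,0,0,0.01,0,0,-1,0,0,0,0.006,0,0,-1,0,0,0,0.003,0,0,-1,0,0,0,0,0,0,-1,0,0,0,0,0,0,-1],
)

```text
time_s: 5.1
eef_pos: [0.6081, 0.0038, -0.0021]
eef_rot: [0.306, 0.641, 0.302, -0.636]
wrist_force: [-0.2, -0.1, 0.4]
opening: 0.999
```

Run:
```python
from h import *
to(.038,-.04,-.009)
cv2.imwrite("pics/w2.png",ctrl.camera("wrist"))
```

```text
t 5.1 outl [ 0.0423 -0.0384 -0.0021] turn [-0.03 -0.25 -0.49] shift [ 0.0069 -0.0043  0.0017] open 1.0 F [-0.2 -0.1  0.4] q [-0.19  0.55  1.65 -0.    0.93  0.49]
```

View pics/w2.png

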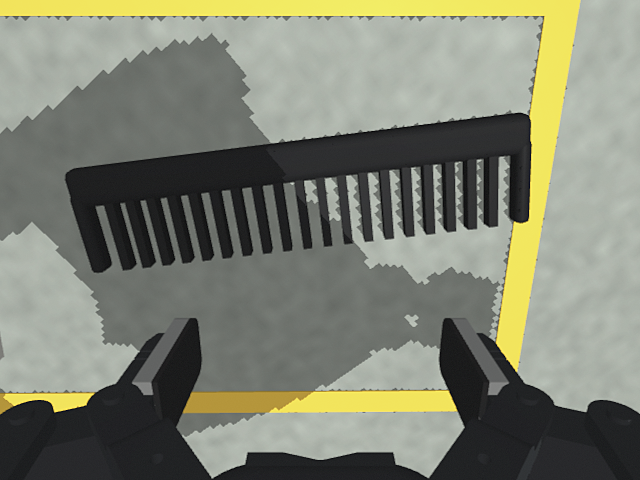

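The comb (65–530, 115–270) lies just ahead of both open fingers (180,320 and 470,320). I'll lower 7 mm more and push with both fingers.

>>> carry_out(
  motion=[0,-0.2,-0.4,0.005,-0.004,0,-1,0,0,0,0.002,0,0,-1,0,0,0,0,0,-0.006,-1,0,0,0,0,0,-0.008,-1,0,0,0,0,0,-0.008,-1,0,0,0,0,0,-0.008,-1,0,0,0,0,0,-0.008,-1,0,0,0,0,0,-0.008,-1],
)

```text
time_s: 5.95
eef_pos: [0.6367, 0.0449, -0.0088]
eef_rot: [0.304, 0.639, 0.303, -0.638]
wrist_force: [0.8, -0.3, 0.7]
opening: 0.993
```

Run:
```python
from h import *
to(.038,.08,-.009)
cv2.imwrite("pics/w3.png",ctrl.camera("wrist"))
```

```text
t 5.95 outl [ 0.0386  0.0116 -0.0088] turn [-0.07 -0.08 -0.13] shift [ 0.0003 -0.0007 -0.0684] open 0.99 F [ 0.8 -0.3  0.7] q [-0.12  0.61  1.56 -0.    0.96  0.57]
```

View pics/w3.png

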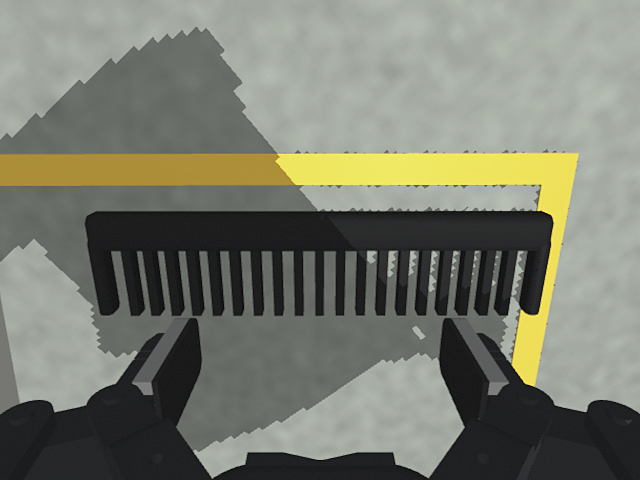

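The comb is now squared against both fingers and parallel to the tape (top edge at row ~212, tape at ~168). Pushing on.

>>> carry_out(
  motion=[0,0,0,0,0,-0.008,-1,0,0,0,0,0,-0.008,-1,0,0,0,0,0,-0.008,-1,0,0,0,0,0,-0.008,-1,0,0,0,0,0,-0.008,-1,0,0,0,0,0,-0.008,-1,0,0,0,0,0,-0.008,-1,0,0,0,0,0,-0.007,-1,0,0,0,0,0,-0.003,-1,0,0,0,0,0,0,-1],
)

```text
time_s: 7.0
eef_pos: [0.6831, 0.1024, -0.0086]
eef_rot: [0.305, 0.64, 0.304, -0.637]
wrist_force: [-0.9, -0.3, -0.0]
opening: 1.002
```

Run:
```python
from h import *
to(.038,.08,-.009)
cv2.imwrite("pics/w4.png",wrist(["comb","comb_end_a"]))
```

```text
t 7.0 outl [ 0.0384  0.0855 -0.0086] turn [ 0.01 -0.13 -0.16] shift [ 0.0003 -0.0004  0.0055] open 1.0 F [-0.9 -0.3 -0. ] q [-0.02  0.7   1.41  0.    1.03  0.66]
comb [(0.63, [0.0396, 0.113, 0.0029])]
comb_end_a [(0.95, [-0.0337, 0.1142, 0.0052]), (0.87, [0.1121, 0.1157, 0.006])]
```

View pics/w4.png

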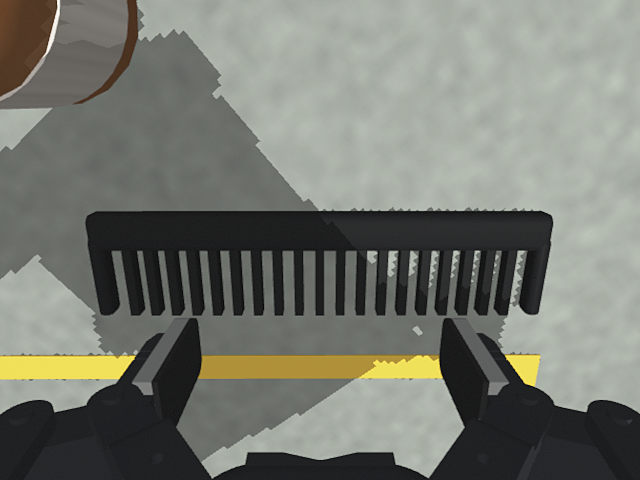

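The comb is clear of the tape (row 315 against tape 355–380). I'll back off, rise and shut the fingers.

>>> carry_out(
  motion=[0,0,0,0,0,0.012,-1,0,0,0,0,0,0.02,-1,0,0,0,-0.03,0,0.01,-1,0,0,0,-0.045,0,0,-1,0,0,0,-0.045,0,0,0,0,0,0,-0.045,0,0,1,0,0,0,-0.045,0,0,1,0,0,0,-0.045,0,0,1,0,0,0,-0.02,0,0,1,0,0,0,0,0,0,1],
)

```text
time_s: 8.15
eef_pos: [0.6463, 0.0592, 0.273]
eef_rot: [-0.301, -0.637, -0.303, 0.642]
wrist_force: [0.4, -0.3, 1.0]
opening: 0.003
```

Run:
```python
from h import *
to(-.185,-.005,.25)
# carton yaw from w1 top edge, tool pose then
H=np.array(ctrl.camera_params("wrist")["hand_eye"]);K=np.array(ctrl.camera_params("wrist")["mtx"])
want=np.c_[[0,0,-1.],E[:,0],-E[:,1]]; M=want@R.from_rotvec(np.radians([-1.83,0,-.64])).inv().as_matrix()
p=O+E@[.0431,-.0433,.2331]
def pt(u,v,z):
    d=M@H[:3,:3]@np.linalg.inv(K)@[u,v,1]; c=p+M@H[:3,3]; return E.T@(c+d*(z-c[2])/d[2]-O)
a,b=pt(88,107,.15),pt(107,271,.15); print(a,b,"yaw",np.degrees(np.arctan2((b-a)[0],-(b-a)[1])))
print("tape check",pt(407,49,0),pt(402,229,0))
```

```text
t 8.15 outl [0.0371 0.0288 0.273 ] turn [-0.38  0.31  0.26] shift [ 0.0242 -0.2218  0.0352] open 0.0 F [ 0.4 -0.3  1. ] q [-0.09  0.32  1.35 -0.    1.48  0.6 ]
[-0.07186164  0.03833501  0.15      ] [-0.07955555 -0.05260453  0.15      ] yaw -4.835973938944356
tape check [0.12223391 0.07546644 0.        ] [ 0.1229922  -0.08033091  0.        ]
```

>>> carry_out(
  motion=[-0.4,0.3,0.3,0,-0.044,0.007,1,0,0,0,0,-0.044,0.007,1,0,0,0,0,-0.044,0.007,1,0,0,0,0,-0.044,0.007,1,0,0,0,0,-0.044,0.007,1,0,0,0,0,0,0,1,0,0,0,0,0,0,1],
)

```text
time_s: 8.85
eef_pos: [0.4397, 0.1691, 0.2579]
eef_rot: [-0.3, -0.633, -0.304, 0.645]
wrist_force: [0.7, 0.2, 0.1]
opening: 0.002
```

Run:
```python
from h import *
to(-.175,-.005,.125)
```

```text
t 8.85 outl [-0.1927 -0.0161  0.2579] turn [-0.32  0.72  0.68] shift [ 0.1326  0.0192 -0.0129] open 0.0 F [0.7 0.2 0.1] q [ 0.11 -0.07  1.81 -0.    1.41  0.8 ]
```

>>> carry_out(
  motion=[-0.3,0.7,0.7,0.03,0,-0.006,1,0,0,0,0.035,0,-0.006,1,0,0,0,0.035,0,0,1,0,0,0,0.028,0,0,1,0,0,0,0,0,0,1,0,0,0,0,0,0,1],
)

```text
time_s: 9.45
eef_pos: [0.4491, 0.1739, 0.1219]
eef_rot: [-0.303, -0.638, -0.302, 0.64]
wrist_force: [0.1, 0.5, 0.4]
opening: 0.001
```

Run:
```python
from h import *
to(-.145,-.005,.128)
im=ctrl.camera("side")[170:300,220:400];cv2.imwrite("pics/s5.png",cv2.resize(im,None,fx=4,fy=4))
```

```text
t 9.45 outl [-0.1884 -0.0065  0.1219] turn [-0.32  0.16  0.  ] shift [-0.0061  0.0434 -0.0017] open 0.0 F [0.1 0.5 0.4] q [ 0.12  0.11  1.93 -0.    1.11  0.81]
```

View pics/s5.png

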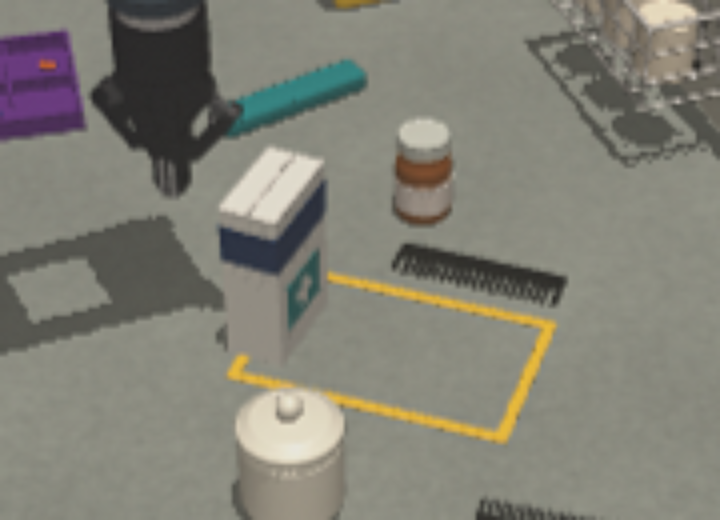

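>>> carry_out(
  motion=[-0.3,0,0,-0.006,0.008,0,1,0,0,0,0,0.008,0,1,0,0,0,0,0.008,0,1,0,0,0,0,0.008,0,1,0,0,0,0,0.006,0,1,0,0,0,0,0.006,0,1,0,0,0,0,0.006,0,1,0,0,0,0,0.006,0,1,0,0,0,0,0.006,0,1,0,0,0,0,0.006,0,1],
)

```text
time_s: 10.5
eef_pos: [0.5105, 0.127, 0.1346]
eef_rot: [0.306, 0.641, 0.302, -0.636]
wrist_force: [0.3, -1.4, 0.3]
opening: -0.001
```

Run:
```python
from h import *
to(-.085,-.005,.128)
im=ctrl.camera("side")[170:300,220:400];cv2.imwrite("pics/s6.png",cv2.resize(im,None,fx=4,fy=4))
```

```text
t 10.5 outl [-0.1112 -0.0041  0.1346] turn [-0.02 -0.23 -0.42] shift [0.0068 0.0261 0.0009] open -0.0 F [ 0.3 -1.4  0.3] q [ 0.02  0.18  1.82 -0.    1.13  0.7 ]
```

View pics/s6.png

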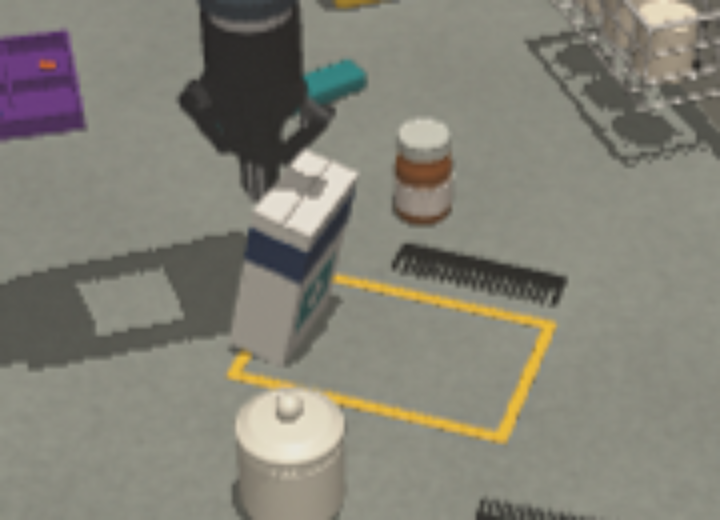

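The carton is tipping about its foot edge at roughly 13°. I'll push a little more.

>>> carry_out(
  motion=[0,0,0,0,0.006,0,1,0,0,0,0,0.006,0,1,0,0,0,0,0.006,0,1,0,0,0,0,0.006,0,1,0,0,0,0,0.005,0,1,0,0,0,0,0,0,1,0,0,0,0,0,0,1,0,0,0,0,0,0,1],
)

```text
time_s: 11.35
eef_pos: [0.5358, 0.1063, 0.1346]
eef_rot: [0.306, 0.641, 0.302, -0.636]
wrist_force: [0.6, 0.2, -0.5]
opening: -0.001
```

>>> carry_out(
  motion=[0,0,0,0,-0.02,0,1,0,0,0,-0.02,-0.03,0,1,0,0,0,-0.045,-0.01,0,1,0,0,0,-0.045,0,0,1,0,0,0,0,0,0,1,0,0,0,0,0,0,1],
)

```text
time_s: 11.95
eef_pos: [0.4841, 0.1465, 0.2463]
eef_rot: [0.305, 0.64, 0.303, -0.637]
wrist_force: [-0.2, -0.5, 0.1]
opening: 0.003
```

Run:
```python
from h import *
to(-.085,-.005,.128)
im=ctrl.camera("side");crop=im[170:300,220:400];cv2.imwrite("pics/s7.png",cv2.resize(crop,None,fx=4,fy=4))
ctrl.camera("scene")
for c in("scene","side"):
  for n in("carton","carton_top","carton_centre","comb","jar","pill_bottle","cup","bandage_roll","thermometer_case"):
    print(c,n,[(round(d["conf"],2),w(c,d["point"]).round(3).tolist(),(E.T@(w(c,d["point"])-O)).round(3).tolist()) for d in ctrl.landmark_of(c,n)[:2]])
```

```text
t 11.95 outl [-0.1439 -0.0056  0.2463] turn [-0.   -0.1  -0.26] shift [ 0.1186  0.0584 -0.0004] open 0.0 F [-0.2 -0.5  0.1] q [ 0.06  0.01  1.76 -0.    1.37  0.74]
scene carton [(0.9, [0.533, 0.103, 0.029], [-0.079, -0.009, 0.029])]
scene carton_top [(0.77, [0.647, 0.0, 0.023], [0.075, -0.016, 0.023])]
scene carton_centre [(0.78, [0.59, 0.048, 0.023], [0.0, -0.015, 0.023])]
scene comb [(0.94, [0.705, 0.125, -0.001], [0.041, 0.117, -0.001]), (0.67, [0.342, -0.268, 0.0], [0.007, -0.417, 0.0])]
scene jar [(0.72, [0.465, -0.081, -0.002], [-0.016, -0.194, -0.002]), (0.64, [0.627, 0.429, 0.0], [-0.21, 0.304, 0.0])]
scene pill_bottle []
scene cup []
scene bandage_roll [(0.69, [0.595, -0.449, 0.003], [0.317, -0.398, 0.003])]
scene thermometer_case [(0.85, [0.627, 0.431, 0.0], [-0.212, 0.305, 0.0])]
side carton [(0.73, [0.537, 0.104, 0.024], [-0.076, -0.006, 0.024])]
side carton_top [(0.68, [0.643, 0.002, 0.027], [0.071, -0.017, 0.027])]
side carton_centre [(0.84, [0.591, 0.051, 0.027], [-0.001, -0.012, 0.027])]
side comb [(0.85, [0.344, -0.26, 0.004], [0.003, -0.41, 0.004]), (0.74, [0.687, 0.234, 0.0], [-0.042, 0.19, 0.0])]
side jar [(0.84, [0.467, -0.082, -0.002], [-0.013, -0.194, -0.002])]
side pill_bottle [(0.56, [0.691, 0.233, 0.001], [-0.037, 0.192, 0.001])]
side cup [(0.7, [0.361, -0.499, 0.005], [0.168, -0.584, 0.005])]
side bandage_roll [(0.67, [0.593, -0.449, 0.001], [0.316, -0.399, 0.001])]
side thermometer_case [(0.81, [0.625, 0.43, 0.004], [-0.214, 0.303, 0.004])]
```

View pics/s7.png

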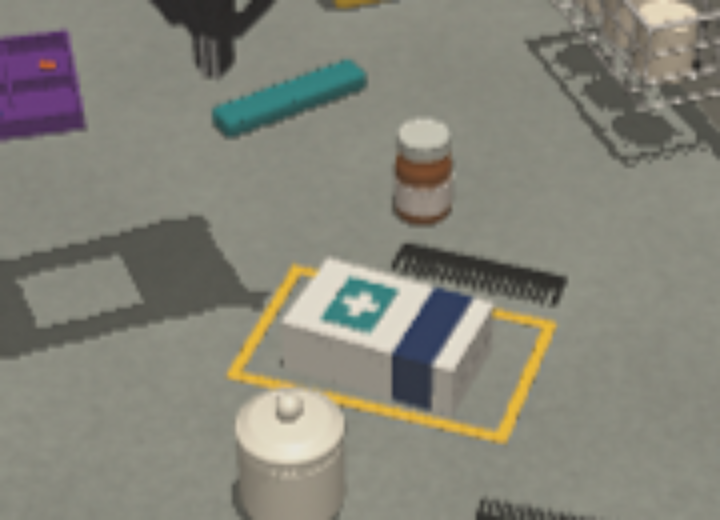

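```bash
python3 -c "
from bench import ctrl
print(ctrl.hand_in())"
```

```text
the job is handed in; nothing more can be done
None
```

I pushed the comb out past the +y long side of the taped place, then tipped the carton over and handed the job in at about 12 s; hand-in reports no verdict.

- **Comb:** I pushed it with two open fingertips. Its centre is at y ≈ 0.113–0.117 m in the tape's frame, and the wrist picture after the push showed it clear of the tape.
- **Carton:** I pushed it with the shut fingertips at about 0.13 m height. It lies flat, with its foot at about (-0.078, -0.008) and its top at about (0.073, -0.016), against limits of ±0.119 and ±0.032. Its centre is about 25 mm high, and the two fixed cameras agree to within about 4 mm.
- **Other things:** the jar, bottle, cup, roll and case all measure within about 6 mm of their first readings. The arm is raised clear of everything.

Some detections in the last check failed. The scene camera missed the bottle and the cup, and the side camera listed the big comb and the bottle as "comb". It did not find the pushed comb, so that final position rests on the scene and wrist cameras and on the last picture.

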